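# Open the shield box hood and load the radio module

## Robot

A 6-joint arm with a two-finger parallel gripper is mounted at the origin on the work surface. World frame = base frame: x ahead of the robot, y to its left, z up, the work surface at z = 0. Lengths are in m, angles in rad, forces in N, time in s.
With the tool pointing down it reaches from about 0.225 to 0.725 m from the base axis. Payload 3.1 kg.
Tool frame: the origin (TCP) lies on the centre line of the jaws, within the pads' length; the fingertips stand 8 mm ahead of it and the grasp point (between the pads) lies 11 mm behind it; z points along the fingers, y is the line along which they close (so a half turn about z gives the same grasp; the last joint's range is limited). The gripper opens to 85 mm and grips with 20 to 120 N. Pads are 22 mm wide; open, the fingers measure 114 mm over their backs; the gripper's body (76 mm by 85 mm) begins 54 mm behind the grasp point. The pads swing forward as they close: fully open they stand 13 mm farther back than shut.
Start: joints at [-1.366, 0.048, 0.099, 1.622, 0, 1.443], TCP at [0.171, -0.496, 0.239] pointing down, gripper open.
Joint ranges: [-2.91, 2.91], [-0.99, 1.94], [-1.21, 1.42], [-2.12, 2.29], [-1.49, 1.47], [-3.14, 3.14]. Speed limits (rad/s): [2.79, 2.79, 3.14, 3.14, 3.14, 3.14].

## Interface

Orientations are given as a unit quaternion [w, x, y, z].
In Python, from workcell import readout, imaging, job gives the robot as it stands.
- The arm moves only by the tool servo_tool, never from a script. Its argument "moves" is one flat list of numbers, 5 for each row, row after row: the finger opening in mm, from 0 to 85.4, then the shift along the tool's x, y, z in units of 25 mm (1.0 is 25 mm), then the turn about the tool's z in units of 10 degrees (1.0 is 10 degrees). In form: [gripper, x, y, z, twist, gripper, x, y, z, twist, ...]. A call has 1 to 5 rows; each row shifts and turns the commanded pose from where the row before left it, along the tool's axes as they then stand; what a row does not reach is not made up. A row lasts 1/8 s, in which the tool goes at most 62.5 mm and 10.7 degrees, less where a joint would pass 70% of its speed; a pose out of reach is approached as far as the arm can. A call is refused whole if a number of a shift passes 1 or a number of a turn 1, either way. A call with a gripper value outside its range is refused whole. The fingers move at their own pace and stop on an object; "squeeze" is the grip in N (left out, the last holds). Time passes only in rows, so rows that do not move let the fingers close. It gives the time, the measured TCP pose, the force, the opening and the grip force at its end, in the units of the state.
- readout.get_obs(): the state, without advancing time (a new reading comes with each control period).
- imaging.get_image(name): name is "side" or "top" or "wrist"; returns a dict with "frame" (480x640x3 uint8, red, green, blue), "mtx" (3x3 intrinsics, pixels), "k1" (the pictures are not rectified: a ray, as slopes to the right and down, at radius r is drawn at 1 + k1 r^2 times it, then the intrinsics apply), "pose" (4x4, takes a point from camera to world coordinates). Camera axes: x right, y down, z forward; pixel columns grow to the right and rows downward; lengths in m; the calibration is good to about 2 mm. A picture is of the moment at which its call begins. There is no depth.
- job.hand_in(): hands the job in; it is judged then, once.
The state is a dict: "time": time; "joint_pos": joint angles; "dq": joint speeds; "tau": joint torques, N m; "position": TCP position; "orientation": TCP orientation; "ft_force": force on the tool from outside, world axes, zero at the start; "wrist_torque": the same for the moment, N m; "gripper_width": finger opening in m; "grasp_force": force on a finger pad.
Only numpy, scipy, OpenCV 4.12 (cv2) and the standard library are available. Lean on these libraries where they do the work, as an engineer would, in place of code of your own. Each camera call takes 0.05 s, during which the arm holds its last target. There are 200 camera calls.

## Task

Swing the hood of the radio shield box up, past the point where its spring takes over, so that it stays open by itself; never let it slam shut. Then set the blue radio module flat, label up, into the white-cornered nest inside the box, lowering it in rather than dropping it. Leave the dish, the screwdriver and the carton where they are.

Things in the scene. Friction and masses are not known exactly. Their poses are not given: they have to be found in the camera images.
- box: Fixed shield test box on the bench: black open tub 160 (x) x 240 (y) x 45 mm high, walls 4 mm, under an aluminium hood. Origin: centre of its underside on the bench. Its -x side is the front with the handle (towards the robot, turned by up to 0.2 rad), its +x side carries the hinge; z up. A steel coil spring 15 mm thick runs along its +y side near the hinge.
- hood_shell (a joint): Hood angle, rad: 0 shut, grows as the front rises, stop at 1.8 (leaning back). Aluminium shell 160x240x85 mm, 0.6 kg (give or take 40 %). Its spring pulls it shut below about 1.1 rad (1.05 to 1.15), pushes it open above; let go well beyond, it swings slowly to the stop and stays. Raising it slowly takes 5 to 9 N at the handle at first, less and less later; hinge damping 0.6 N m s/rad.
- hinge (a point): Point at the middle of the hinge axis, at the rear top edge of the tub, 80 mm behind the box origin and 47 mm above the bench. The axis runs along the box's y. Does not move with the hood.
- handle (a point): Middle of the hood's round red bar handle, 10 mm thick, 120 mm long, parallel to the hinge, on two 12 mm posts 110 mm apart running to the hood's front face 45 mm behind it. Shut, the bar lies 205 mm in front of the hinge axis and 15 mm above it (62 mm above the bench). It can turn between the fingers. Moves with the hood; frame turns with the hood about its y.
- nest (a point): Centre of the nest's floor (green plate, 8 mm above the bench, at the box's centre, reachable only with the hood open). Axes as the box's. Four white corner angles 7 mm high leave a place 84 mm along y by 40 mm along x; the plate measures 104 x 60 mm; the long sides are free for fingers between the corners (60 mm).
- module: Loose blue radio module, a metal block 78 (its x) x 34 (its y) x 30 mm high, about 0.15 kg (unknown to 40 %), with a white label and two small brass caps on top. Lies flat on the bench. Origin: centre of its underside; z up. In the nest its x lies along the box's y, either way round.
- dish: Loose dark steel bowl, 90 mm wide, 35 mm high, a bystander. Origin: centre of underside.
- screwdriver: Loose screwdriver, 180 mm long, red handle, lying on the bench, a bystander. Origin: under its middle; its x runs towards the tip.
- carton: Loose upright cardboard box 50 x 50 x 90 mm, a bystander. Origin: centre of underside.
- roof_lip (a point): Middle of the front edge of the hood's roof (moves with the hood). Shut, it is 180 mm before the hinge axis and 69 mm higher than the bar, overhanging the front face by 20 mm, so that a gripper coming straight down over the bar hits it: come in tilted 20 to 45 degrees from vertical, fingers pointing forward and down under it.
Mind the look-alikes: they are no part of the job. Of the things like the module, leave any that is green; of the rest the larger one is meant.

How it is judged:
On the way, in this order (a step that is already met when the one before it is completed fails the run):
1. the hood stands open beyond 1.5 rad by itself, untouched by the robot, with the module not yet in the box (value of joint hood_shell above 1.5 rad and contact force between hood_shell and the fingers below 0.2 N and contact force between hood_shell and the arm below 0.2 N and horizontal distance between module and nest above 0.08 m), for 0.3 s.
2. the module lies flat in the nest between the four corners (horizontal distance between module and nest below 0.008 m and z of module in the frame of nest below 0.003 m and angle between the x axis of module and the y axis of nest, either way round below 0.15 rad and angle between module's own z axis and vertical below 0.06 rad), for 0.2 s.
At the end, for the whole second after the job is handed in: The hood stands open by itself (beyond 1.6 rad); the module lies at rest, flat and label up, in the nest between its four corners (centre within 8 mm, turned less than 0.15 rad, underside within 3 mm of the nest floor); dish, screwdriver and carton are within 30 mm of where they were (all of step 2 and value of joint hood_shell above 1.6 rad and linear speed of module below 0.03 m/s and distance of each of dish, screwdriver, carton from where it was at the start of the episode below 0.03 m); the robot touches nothing.
It fails at once if the hood slams shut (falls faster than 1.2 rad/s below 0.3 rad) (value of joint hood_shell below 0.3 rad and velocity of joint hood_shell below -1.2 rad/s).
It fails at once if the module is dropped into the box (faster than 0.6 m/s within 60 mm of the nest) (linear speed of module above 0.6 m/s and distance between module and nest below 0.06 m).
It fails at once if the dish, the screwdriver or the carton is shifted by more than 30 mm (distance of any of dish, screwdriver, carton from where it was at the start of the episode above 0.03 m).
It also fails if it takes over 72 s, if anything falls off the work surface, if the arm or the gripper's body presses on something with over 40 N, if the wrist force passes 120 N, or if a joint passes its speed limit or range.

## Working session

There is one attempt and no reset: what is moved stays moved. The work goes in short steps, Python scripts to look and compute and a tool call to move; the robot and the scene stay as the last step left them, time stands still between calls to the robot, and variables do not carry over. Pictures are saved under pics/ and viewed, at most 11 in all, crops included, and the job is handed in when it is done.

Besides the shell and the picture viewer there is one more tool, called after "Request:" as name(argument=value, ...) on one line, values as JSON. servo_tool: Moves the arm, as the interface text tells. Its arguments: {"type":"object","properties":{"moves":{"type":"array","items":{"type":"number"}},"squeeze":{"type":"number"}},"required":["moves"]}

```bash
mkdir -p pics; cat > h.py <<'E'
import numpy as np, cv2
from workcell import readout, imaging
def grab(n,tag):
    d=imaging.get_image(n); cv2.imwrite(f'pics/{tag}.png',d['frame'][:,:,::-1]); np.savez(f'pics/{tag}.npz',**d); return d
def load(tag): return dict(np.load(f'pics/{tag}.npz'))
def ray(d,u,v):
    K=d['mtx']; p=cv2.undistortPoints(np.array([[[u,v]]],float),K,np.array([float(d['k1']),0,0,0]))[0,0] if 0 else None
    x=(u-K[0,2])/K[0,0]; y=(v-K[1,2])/K[1,1]; k=float(d['k1']); a,b=x,y
    for _ in range(30):
        f=1+k*(a*a+b*b); a,b=x/f,y/f
    T=d['pose']; r=T[:3,:3]@np.array([a,b,1]); return T[:3,3],r/np.linalg.norm(r)
def onz(d,u,v,z):
    o,r=ray(d,u,v); return o+r*(z-o[2])/r[2]
def tri(*L):
    A=np.zeros((3,3));b=np.zeros(3)
    for d,u,v in L:
        o,r=ray(d,u,v);P=np.eye(3)-np.outer(r,r);A+=P;b+=P@o
    p=np.linalg.solve(A,b); e=[np.linalg.norm((np.eye(3)-np.outer(ray(*l)[1],ray(*l)[1]))@(p-ray(*l)[0])) for l in L]
    return p,e
def proj(d,p):
    T=d['pose'];q=T[:3,:3].T@(np.array(p)-T[:3,3]);a,b=q[0]/q[2],q[1]/q[2];f=1+float(d['k1'])*(a*a+b*b)
    K=d['mtx'];return K[0,0]*a*f+K[0,2],K[1,1]*b*f+K[1,2]
E
python3 - <<'E'
from h import *
for n in('top','side'):
    d=grab(n,n+'0');print(n,d['pose'].round(3).tolist(),d['mtx'].round(1).tolist(),d['k1'])
s=readout.get_obs();print(s)
E
```

```text
top [[-0.027, -0.995, 0.092, 0.503], [-0.999, 0.025, -0.021, 0.007], [0.019, -0.093, -0.996, 0.947], [0.0, 0.0, 0.0, 1.0]] [[508.6, 0.0, 325.4], [0.0, 508.6, 246.4], [0.0, 0.0, 1.0]] -0.014139704660363626
side [[-0.98, -0.151, 0.132, 0.434], [-0.201, 0.712, -0.673, 0.72], [0.008, -0.686, -0.728, 0.882], [0.0, 0.0, 0.0, 1.0]] [[555.6, 0.0, 323.6], [0.0, 555.6, 245.3], [0.0, 0.0, 1.0]] 0.014355532823246964
{'time': 0.1, 'joint_pos': array([-1.36578517e+00,  4.87213726e-02,  9.77298918e-02,  1.62201146e+00,
       -2.61491905e-05,  1.44301106e+00]), 'dq': array([ 0.00109084, -0.00234575,  0.00367316,  0.00278863,  0.00081087,
       -0.00241296]), 'tau': array([ 2.74041544e-03, -3.39852297e+01,  3.20935249e+01,  1.58209156e-02,
       -1.39554612e-05, -2.93647773e-07]), 'position': array([ 0.17138608, -0.49565781,  0.23819862]), 'orientation': array([-1.10198030e-03,  9.86187129e-01,  1.65631303e-01, -5.56562078e-05]), 'ft_force': array([ 0.18090576, -0.55659585, -0.55080875]), 'wrist_torque': array([-0.05932355, -0.01410728,  0.03354811]), 'grasp_force': 0.0, 'gripper_width': 0.0858388669060224}
```

View pics/top0.png

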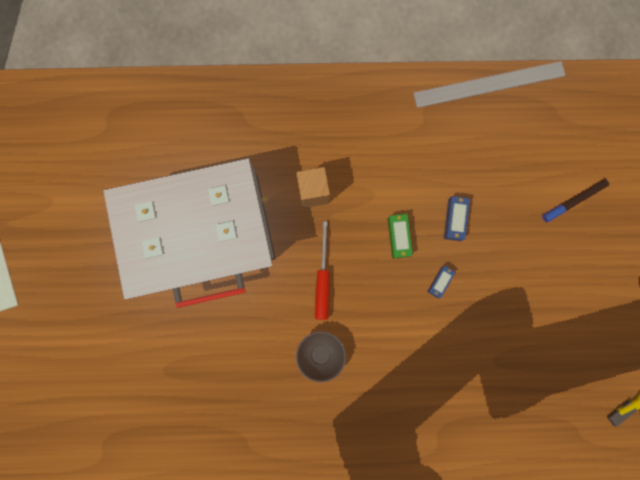

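View pics/side0.png

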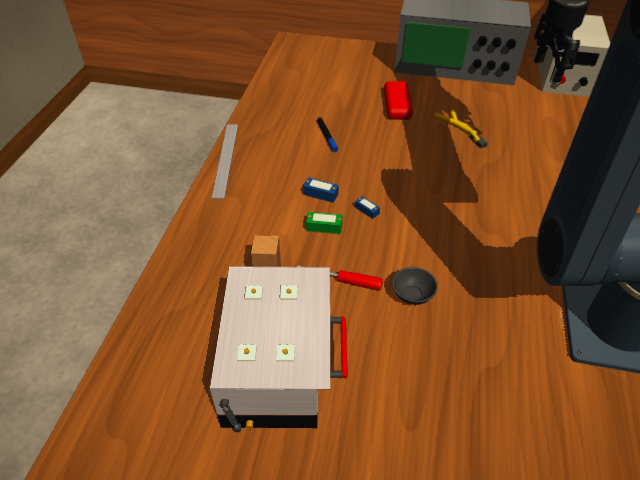

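Top view: box hood at (190,228) with its red bar at about (177,304)–(244,291). The module look-alikes are green (401,236), small blue (442,281) and larger blue (458,218). The larger blue one fits, since the green one is excluded and the other blue one is smaller. In the side view it is at (321,189) and the bar is at (344,347). Next I measure both and make the crop.

```bash
python3 - <<'E'
from h import *
T=load('top0');S=load('side0')
def comp(d,lo,hi,box,lo2=None,hi2=None):
    h=cv2.cvtColor(d['frame'],cv2.COLOR_RGB2HSV);m=cv2.inRange(h,lo,hi)
    if lo2: m|=cv2.inRange(h,lo2,hi2)
    z=np.zeros_like(m);x0,y0,x1,y1=box;z[y0:y1,x0:x1]=m[y0:y1,x0:x1]
    n,l,s,c=cv2.connectedComponentsWithStats(z);i=1+np.argmax(s[1:,4])
    pts=np.argwhere(l==i)[:,::-1].astype(np.float32);return pts,cv2.minAreaRect(pts)
R=((0,150,60),(4,255,255));R2=((172,150,60),(180,255,255))
def ends(pts):
    c=pts.mean(0);w=np.linalg.svd(pts-c,full_matrices=False)[2][0];t=(pts-c)@w
    return c+w*(t.min()-.5),c+w*(t.max()+.5)
pt,rt=comp(T,*R,(160,270,262,320),*R2);ps,rs=comp(S,*R,(334,300,360,400),*R2)
et,es=ends(pt),ends(ps);print('bar px',et,es)
# top left = +y ; side lower = +y
et=sorted(et,key=lambda p:p[0]);es=sorted(es,key=lambda p:-p[1])
H=[]
for a,b in zip(et,es):
    p,e=tri((T,*a),(S,*b));H.append(p);print('bar end',p.round(4),np.round(e,4))
v=H[0]-H[1];print('len',np.linalg.norm(v),'mid',(H[0]+H[1])/2,'yaw',np.arctan2(-v[0],v[1]))
# white roof labels of module top
def lab(d,box):
    return comp(d,(0,0,150),(180,90,255),box)
lt,rt=lab(T,(445,195,472,242));ls,rs=lab(S,(300,175,342,203))
p,e=tri((T,*rt[0]),(S,*rs[0]));print('label',rt,rs,p,e)
e1=[onz(T,*q,0.030) for q in ends(lt)];print('label ends',e1)
B=((105,80,20),(130,255,255))
for nm,d,b in(('T',T,(440,190,476,246)),('S',S,(298,172,344,206))):
    bp,br=comp(d,*B,b);print(nm,br,[onz(d,*q,.03).round(3)[:2].tolist() for q in cv2.boxPoints(br)])
im=np.hstack([cv2.resize(T['frame'][180:310,380:480],None,fx=4,fy=4,interpolation=2),cv2.resize(S['frame'][170:300,295:395],None,fx=4,fy=4,interpolation=2)])
cv2.imwrite('pics/crop.png',im[:,:,::-1])
E
```

```text
bar px (array([243.84142, 289.43933], dtype=float32), array([176.22984, 304.87283], dtype=float32)) (array([342.77145, 316.45517], dtype=float32), array([344.31213, 377.54272], dtype=float32))
bar end [0.4898 0.2483 0.0595] [0.0005 0.0005]
bar end [0.5136 0.1307 0.0653] [0.0002 0.0002]
len 0.1201128059309423 mid [0.50169459 0.18952674 0.06240387] yaw 0.1990521766501787
label ((458.4615783691406, 217.30770874023438), (11.907333374023438, 26.791501998901367), 7.125016689300537) ((320.5294494628906, 184.38235473632812), (21.10059928894043, 6.790997505187988), 14.03624439239502) [ 0.63519832 -0.25717511  0.03090963] [np.float64(7.898576033084402e-05), np.float64(7.898576033085254e-05)]
label ends [array([ 0.66093912, -0.2614425 ,  0.03      ]), array([ 0.60991444, -0.25339972,  0.03      ])]
T ((455.5, 217.5), (41.0, 17.0), 90.0) [[0.674, -0.238], [0.673, -0.27], [0.597, -0.266], [0.598, -0.234]]
S ((320.1036682128906, 189.10623168945312), (35.17097473144531, 17.458240509033203), 14.743562698364258) [[0.673, -0.219], [0.677, -0.28], [0.592, -0.265], [0.591, -0.205]]
```

View pics/crop.png

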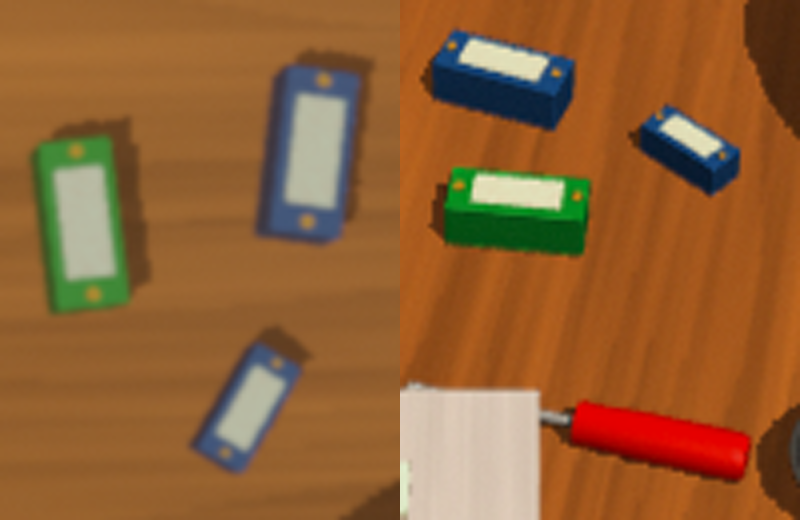

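Crop: green at left, larger blue module at top right of the left half, small blue below it. I'll take the larger blue one, at (0.635, -0.257), top 31 mm high, long axis at -0.157 rad. The bar mid is (0.502, 0.190, 0.062), 120 mm long, box yaw 0.199, so the hinge is near (0.703, 0.230) and the nest near (0.624, 0.214).

The moves cannot tilt the tool. I'll therefore push the roof lip with the back of the open rear finger, along the lip's arc. The lip's x position then fixes the hood angle, so it can't slip shut.

Request:
servo_tool(moves=[85, 0.87, -1, 0, 0, 85, 0.87, -1, 0, 0, 85, 0.87, -1, 0, 0, 85, 0.87, -1, 0, 0, 85, 0.87, -1, 0, 0])

```text
time: 0.72
position: [0.2336, -0.3412, 0.2387]
orientation: [-0.001, 0.986, 0.166, -0.0]
ft_force: [0.3, 0.1, -1.2]
gripper_width: 0.0848
grasp_force: 0.0
```

Request:
servo_tool(moves=[85, 0.87, -1, 0, 0, 85, 0.87, -1, 0, 0, 85, 0.87, -1, 0, 0, 85, 0.87, -1, 0, 0, 85, 0.87, -1, 0, 0])

```text
time: 1.35
position: [0.2955, -0.1877, 0.2388]
orientation: [-0.0, 0.986, 0.165, -0.0]
ft_force: [0.6, -0.2, -0.8]
gripper_width: 0.085
grasp_force: 0.0
```

Request:
servo_tool(moves=[85, 0.87, -1, 0, 0, 85, 0.87, -1, 0, 0, 85, 0.87, -1, 0, 0, 85, 0.87, -1, 0, 0, 85, 0.87, -1, 0, 0])

```text
time: 1.98
position: [0.3574, -0.0341, 0.2388]
orientation: [-0.0, 0.986, 0.166, -0.0]
ft_force: [0.5, -0.7, 0.2]
gripper_width: 0.0849
grasp_force: 0.0
```

Request:
servo_tool(moves=[85, 0.87, -1, 0, 0, 85, 0.87, -1, 0, 0, 85, 0.87, -1, 0, 0, 85, 0.87, -1, 0, 0, 85, 0, 0, 0, -1])

```text
time: 2.6
position: [0.4069, 0.0895, 0.2385]
orientation: [-0.0, 0.967, 0.255, -0.001]
ft_force: [-0.1, -0.4, -0.2]
gripper_width: 0.0851
grasp_force: 0.0
```

Request:
servo_tool(moves=[85, 0, 0, 0, -1, 85, 0, 0, 0, -1, 85, 0, 0, 0, -1, 85, 0, 0, 0, -1, 85, 0, 0, 0, -1])

```text
time: 3.22
position: [0.4065, 0.0877, 0.2387]
orientation: [-0.0, 0.769, 0.639, -0.001]
ft_force: [-0.4, -0.3, 0.0]
gripper_width: 0.0849
grasp_force: 0.0
```

Request:
servo_tool(moves=[85, 0, 0, 0, -1, 85, 0, 0, 0, -1, 85, 0, 0, 0, -0.23, 85, 0, 0, 0, 0])

```text
time: 3.72
position: [0.4066, 0.0877, 0.2388]
orientation: [-0.0, 0.634, 0.773, -0.0]
ft_force: [0.0, 0.1, -0.4]
gripper_width: 0.085
grasp_force: 0.0
```

Request:
servo_tool(moves=[85, 0.8, 0, 0.8, 0, 85, 0.8, 0, 0.8, 0, 85, 0.8, 0, 0.8, 0, 85, 0.84, 0, 0.8, 0, 85, 0, 0.5, 0.8, 0])

```text
time: 4.35
position: [0.4023, 0.1707, 0.1384]
orientation: [-0.0, 0.633, 0.774, -0.0]
ft_force: [-0.4, -0.1, 0.1]
gripper_width: 0.085
grasp_force: 0.0
```

Request:
servo_tool(moves=[85, 0, 0.5, 0.8, 0, 85, 0, 0.5, 0.8, 0, 85, 0, 0.5, 0.12, 0, 85, 0, 0, 0, 0])

```text
time: 4.85
position: [0.4406, 0.1771, 0.0965]
orientation: [-0.0, 0.634, 0.773, -0.0]
ft_force: [0.5, -0.7, 0.6]
gripper_width: 0.0849
grasp_force: 0.0
```

```bash
python3 - <<'E'
from h import *
d=grab('side','side1');e=grab('top','top1')
im=np.hstack([cv2.resize(d['frame'][220:440,190:430],(400,367)),cv2.resize(e['frame'][130:350,90:330],(400,367))])
cv2.imwrite('pics/c1.png',im[:,:,::-1])
E
```

```text
(no output)
```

View pics/c1.png

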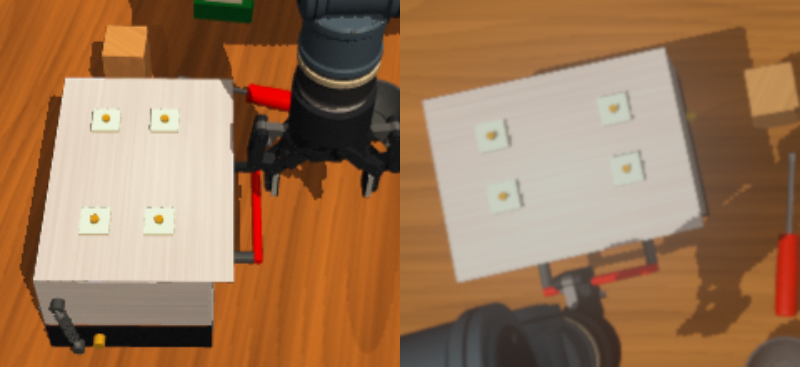

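The rear finger is in front of the lip, straddling the bar. The knuckle above it sticks out farther than the finger back, so I check the tip height and the lip position.

```bash
python3 - <<'E'
from h import *
S=load('side1');T=load('top1');S0=load('side0');T0=load('top0')
print('tip', [onz(S,190+u*.6,220+192*.6,z).round(3) for u in(272,280) for z in(.09,.1,.11)])
# roof front corners
print('lip +y',tri((T0,125,297),(S0,330,387)),'lip -y',tri((T0,271,264),(S0,329.5,268)))
print('knuckle',[onz(S,190+253*.6,220+v*.6,z).round(3) for v in (125,165) for z in(.13,.15,.17)])
E
```

```text
tip [array([0.487, 0.183, 0.09 ]), array([0.486, 0.19 , 0.1  ]), array([0.485, 0.197, 0.11 ]), array([0.479, 0.182, 0.09 ]), array([0.478, 0.188, 0.1  ]), array([0.478, 0.195, 0.11 ])]
lip +y (array([0.50428745, 0.30968628, 0.13148331]), [np.float64(0.0015859197149984978), np.float64(0.0015859197149984325)]) lip -y (array([0.55088846, 0.0775448 , 0.12980875]), [np.float64(0.0016703344429900761), np.float64(0.0016703344429899335)])
knuckle [array([0.517, 0.133, 0.13 ]), array([0.515, 0.149, 0.15 ]), array([0.512, 0.165, 0.17 ]), array([0.508, 0.183, 0.13 ]), array([0.506, 0.197, 0.15 ]), array([0.504, 0.211, 0.17 ])]
```

Request:
servo_tool(moves=[85, 0, 0.4, -0.24, 0, 85, 0, 0.4, -0.24, 0, 85, 0, 0.3, 0, 0, 85, 0, 0.1, 0, 0, 85, 0, 0, 0, 0])

```text
time: 5.58
position: [0.4692, 0.1829, 0.108]
orientation: [-0.0, 0.634, 0.774, -0.0]
ft_force: [-0.2, 0.9, 1.4]
gripper_width: 0.0849
grasp_force: 0.0
```

Request:
servo_tool(moves=[85, 0, 0.08, 0, 0, 85, 0, 0.08, 0, 0])

```text
time: 5.82
position: [0.4712, 0.1833, 0.108]
orientation: [-0.001, 0.634, 0.774, -0.002]
ft_force: [-8.9, -2.1, 5.6]
gripper_width: 0.0847
grasp_force: 4.3
```

Request:
servo_tool(moves=[85, 0, 0.18, -0.37, 0, 85, 0, 0.19, -0.36, 0, 85, 0, 0.21, -0.35, 0], squeeze=100)

```text
time: 6.2
position: [0.4822, 0.1855, 0.1321]
orientation: [-0.004, 0.633, 0.774, -0.005]
ft_force: [-7.1, -0.9, -2.7]
gripper_width: 0.0851
grasp_force: 3.7
```

Request:
servo_tool(moves=[85, 0, 0.23, -0.34, 0, 85, 0, 0.25, -0.33, 0, 85, 0, 0.26, -0.315, 0, 85, 0, 0.28, -0.3, 0, 85, 0, 0.29, -0.285, 0])

```text
time: 6.82
position: [0.5151, 0.1922, 0.1729]
orientation: [-0.003, 0.633, 0.774, -0.004]
ft_force: [-9.1, -2.1, 1.3]
gripper_width: 0.0852
grasp_force: 4.4
```

```bash
python3 - <<'E'
from h import *
d=grab('side','side2');print(readout.get_obs()['ft_force'])
cv2.imwrite('pics/c2.png',cv2.resize(d['frame'][170:440,190:450],(520,540))[:,:,::-1])
E
```

```text
[-6.81238496 -0.47502586  3.00991924]
```

View pics/c2.png

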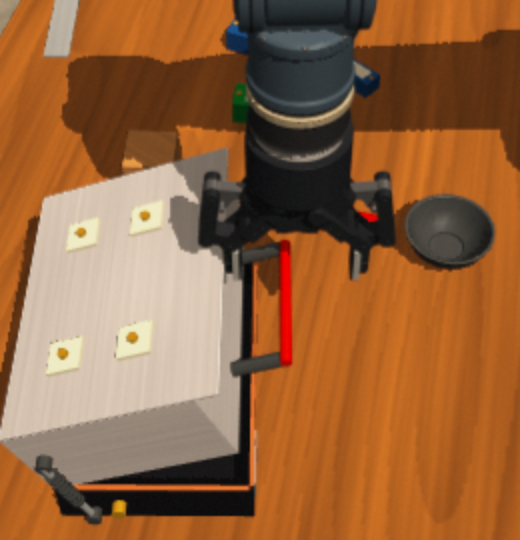

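The hood is at about 0.39 rad. The finger back pushes the lip and the red bar (285,300 in the crop) moves freely between the fingers. I'll continue along the arc.

Request:
servo_tool(moves=[85, 0, 0.3, -0.27, 0, 85, 0, 0.31, -0.26, 0, 85, 0, 0.325, -0.24, 0, 85, 0, 0.335, -0.22, 0, 85, 0, 0.345, -0.2, 0])

```text
time: 7.5
position: [0.557, 0.2007, 0.2032]
orientation: [-0.002, 0.633, 0.774, -0.002]
ft_force: [-3.8, -0.9, -1.1]
gripper_width: 0.0851
grasp_force: 2.3
```

Request:
servo_tool(moves=[85, 0, 0.355, -0.19, 0, 85, 0, 0.365, -0.17, 0, 85, 0, 0.37, -0.15, 0, 85, 0, 0.375, -0.13, 0, 85, 0, 0.38, -0.11, 0])

```text
time: 8.12
position: [0.6037, 0.21, 0.2219]
orientation: [-0.001, 0.634, 0.774, -0.001]
ft_force: [-2.5, -0.6, -1.6]
gripper_width: 0.0851
grasp_force: 1.1
```

Request:
servo_tool(moves=[85, 0, 0.39, -0.09, 0, 85, 0, 0.395, -0.07, 0, 85, 0, 0.395, -0.04, 0, 85, 0, 0.4, -0.02, 0, 85, 0, 0.4, 0, 0])

```text
time: 8.75
position: [0.6532, 0.2199, 0.228]
orientation: [-0.0, 0.634, 0.774, -0.0]
ft_force: [-1.5, -0.3, -0.1]
gripper_width: 0.0851
grasp_force: 0.4
```

Request:
servo_tool(moves=[85, 0, 0.4, 0, 0, 85, 0, 0.4, 0.01, 0, 85, 0, 0.4, 0.03, 0, 85, 0, 0.4, 0.05, 0, 85, 0, 0.4, 0.07, 0])

```text
time: 9.38
position: [0.7028, 0.2299, 0.2244]
orientation: [0.0, 0.634, 0.774, 0.0]
ft_force: [-0.4, -0.4, -0.5]
gripper_width: 0.0854
grasp_force: 0.0
```

Hood is beyond 1.4 rad and no longer in contact. I'll go up out of the bar's way first, then back.

Request:
servo_tool(moves=[85, 0, -0.2, -1, 0, 85, 0, -0.2, -1, 0, 85, 0, -0.2, -1, 0])

```text
time: 9.75
position: [0.6876, 0.2268, 0.3002]
orientation: [0.0, 0.634, 0.774, 0.0]
ft_force: [0.5, -0.3, 0.1]
gripper_width: 0.0851
grasp_force: 0.0
```

```bash
python3 - <<'E'
from h import *
d=grab('side','side3');print(readout.get_obs()['ft_force'],readout.get_obs()['position'])
cv2.imwrite('pics/c3.png',d['frame'][:,:,::-1])
E
```

```text
[-0.71430062  0.23270165  2.93696061] [0.68760726 0.22677289 0.30459216]
```

View pics/c3.png

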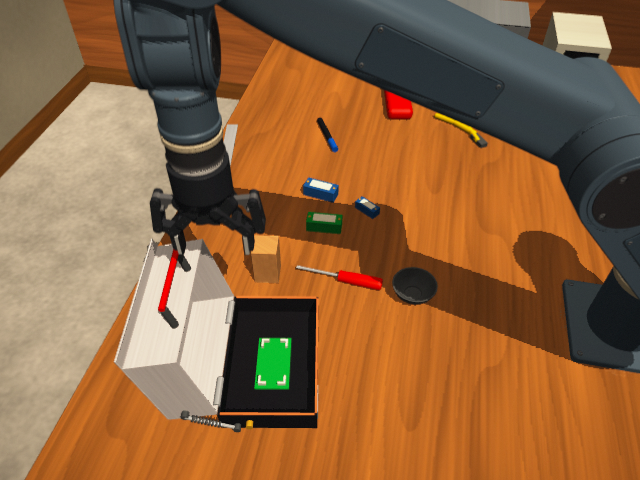

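Side view: hood leans back open at (170,310) with the red bar on top. The nest's green plate is at (273,363), and the dish, screwdriver and carton are undisturbed. Now I back off and go to the module.

Request:
servo_tool(moves=[85, 0, -0.8, -0.5, 0, 85, 0, -1, -0.5, 0, 85, 0, -1, 0, 0, 85, -0.8, -1, 0, 0, 85, -0.98, -1, 0, 0])

```text
time: 10.42
position: [0.578, 0.1593, 0.324]
orientation: [0.0, 0.633, 0.774, 0.0]
ft_force: [-0.2, -0.1, 1.2]
gripper_width: 0.085
grasp_force: 0.0
```

Request:
servo_tool(moves=[85, -0.98, -1, 0, 0, 85, -0.98, 0, 0, 0, 85, -0.98, 0, 0.5, 0, 85, -0.98, 0, 0.5, 0, 85, -0.98, 0, 0.5, 0])

```text
time: 11.05
position: [0.5785, 0.0336, 0.2862]
orientation: [0.0, 0.634, 0.774, 0.0]
ft_force: [-0.9, 0.0, -0.5]
gripper_width: 0.085
grasp_force: 0.0
```

Request:
servo_tool(moves=[85, -0.98, 0, 0.5, 0, 85, -0.98, 0, 0.5, 0, 85, -0.98, 0, 0.5, 0, 85, -0.98, 0, 0.5, 0, 85, -0.98, 0, 0.5, 0])

```text
time: 11.68
position: [0.6025, -0.0866, 0.2235]
orientation: [0.0, 0.634, 0.774, 0.0]
ft_force: [0.3, 0.1, 0.6]
gripper_width: 0.085
grasp_force: 0.0
```

Request:
servo_tool(moves=[85, -0.98, 0, 0, 0, 85, -0.98, 0, 0, 0, 85, -0.98, 0, 0, 0, 85, -0.98, 0, 0, 0, 85, -0.98, 0, 0, -1])

```text
time: 12.3
position: [0.6269, -0.2076, 0.2253]
orientation: [0.001, 0.562, 0.827, 0.0]
ft_force: [-0.4, -0.6, -0.5]
gripper_width: 0.0851
grasp_force: 0.0
```

Request:
servo_tool(moves=[85, 0, 0, 0, -1, 85, 0, 0, 0, -1, 85, 0, 0, 0, -1, 85, 0, 0, 0, -1, 85, 0, 0, 0, -1])

```text
time: 12.92
position: [0.6268, -0.2068, 0.2252]
orientation: [0.001, 0.159, 0.987, -0.0]
ft_force: [0.1, -0.2, 0.4]
gripper_width: 0.0847
grasp_force: 0.0
```

Request:
servo_tool(moves=[70, 0, 0, 0, -0.97, 70, 0, 0, 0, 0])

```text
time: 13.18
position: [0.6267, -0.2067, 0.2251]
orientation: [0.001, 0.079, 0.997, -0.0]
ft_force: [0.1, 0.3, 0.1]
gripper_width: 0.0703
grasp_force: 0.0
```

```bash
python3 - <<'E'
from h import *
w=grab('wrist','w4');t=grab('top','t4');s=grab('side','s4')
im=np.hstack([cv2.resize(w['frame'],(400,300)),cv2.resize(t['frame'],(400,300))])
im=np.vstack([im,np.hstack([cv2.resize(s['frame'],(400,300)),cv2.resize(t['frame'][130:310,100:340],(400,300),interpolation=2)])])
cv2.imwrite('pics/c4.png',im[:,:,::-1])
q=readout.get_obs()['orientation'];print(2*np.arctan2(q[2],q[1]))
def blob(d,lo,hi,box,minA=30):
    h=cv2.cvtColor(d['frame'],cv2.COLOR_RGB2HSV);m=cv2.inRange(h,lo,hi);x0,y0,x1,y1=box
    z=np.zeros_like(m);z[y0:y1,x0:x1]=m[y0:y1,x0:x1];n,l,st,c=cv2.connectedComponentsWithStats(z)
    return [cv2.minAreaRect(np.argwhere(l==i)[:,::-1].astype(np.float32)) for i in range(1,n) if st[i,4]>minA]
print('wrist label',blob(w,(0,0,140),(180,70,255),(0,0,640,480),300))
print('wrist blue',blob(w,(105,80,20),(130,255,255),(0,0,640,480),1500))
gt=blob(t,(45,120,60),(75,255,255),(110,150,290,310));gs=blob(s,(45,120,60),(75,255,255),(230,310,310,410))
print('green',gt,gs);
a=max(gt,key=lambda r:r[1][0]*r[1][1]);b=max(gs,key=lambda r:r[1][0]*r[1][1])
print(tri((t,*a[0]),(s,*b[0])));c=[onz(t,*q,.008) for q in cv2.boxPoints(a)];print(np.round(c,4).tolist(),np.mean(c,0))
E
```

```text
2.983325645354381
wrist label [((279.2739562988281, 92.10272979736328), (19.077707290649414, 45.17788314819336), 20.556045532226562), ((528.3751220703125, 138.99609375), (6.184480667114258, 98.17082977294922), 1.7899105548858643), ((380.30511474609375, 179.198974609375), (58.50697708129883, 26.67835807800293), 78.11134338378906), ((265.26678466796875, 231.50518798828125), (55.54184341430664, 26.415700912475586), 88.72696685791016), ((512.5, 461.0), (36.0, 67.0), 90.0)]
wrist blue [((265.5, 229.0), (84.0, 39.0), 90.0)]
green [((202.56471252441406, 231.0411834716797), (32.86496353149414, 57.7034912109375), 77.47119140625)] [((272.50262451171875, 363.4488525390625), (34.749202728271484, 52.725582122802734), 2.935673475265503)]
(array([0.6249397 , 0.21476932, 0.0037176 ]), [np.float64(0.00014528750310291438), np.float64(0.00014528750310304777)])
[[0.644, 0.2724, 0.008], [0.6649, 0.168, 0.008], [0.6046, 0.1554, 0.008], [0.5839, 0.2592, 0.008]] [0.62434892 0.21374287 0.008     ]
```

View pics/c4.png

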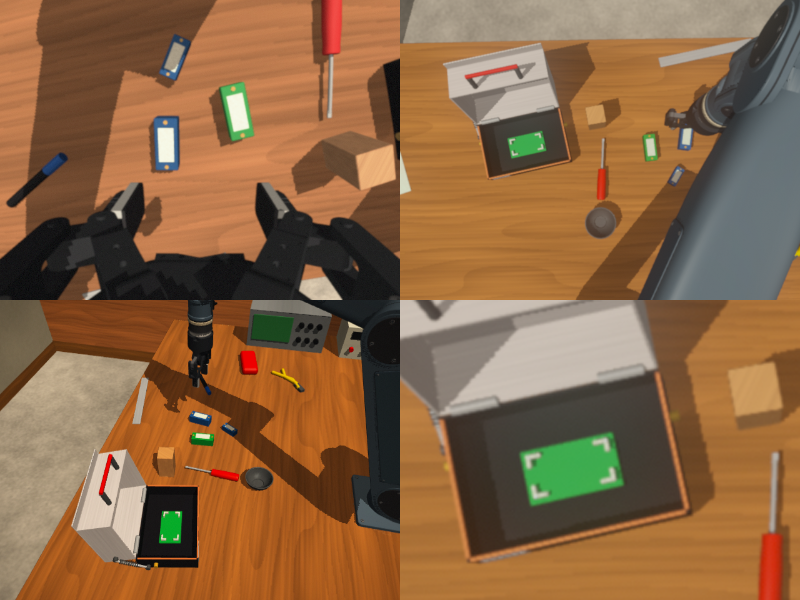

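Nest: green plate at top (203,231), giving (0.6245, 0.214) with yaw 0.198, consistent with the hinge estimate. In the wrist view the larger blue module's label is at (265,231). Next I cross-check the module from the wrist.

```bash
python3 - <<'E'
from h import *
w=load('w4');T=load('top0');S=load('side0')
print(onz(w,265.3,231.5,.030),tri((w,265.3,231.5),(T,458.46,217.3),(S,320.5,184.4)))
r=((265.27,231.5),(55.54,26.4),88.727);c=cv2.boxPoints(r);p=np.array([onz(w,*q,.03) for q in c]);print(p.round(4))
for i in range(4):
    v=p[(i+1)%4]-p[i];print(np.linalg.norm(v).round(4),np.arctan2(v[1],v[0]).round(3))
m=np.array([.6345,-.257]);s=readout.get_obs();y=2*np.arctan2(s['orientation'][2],s['orientation'][1])
D=m-s['position'][:2];X=np.array([np.cos(y),np.sin(y)]);Y=np.array([np.sin(y),-np.cos(y)]);print(D@X/.025,D@Y/.025)
E
```

```text
[ 0.63575302 -0.25723941  0.03      ] (array([ 0.63532707, -0.25709926,  0.03096009]), [np.float64(0.00020703291444005236), np.float64(6.759241783605967e-05), np.float64(0.00016219835111154238)])
[[ 0.6093 -0.2645  0.03  ]
 [ 0.6125 -0.2414  0.03  ]
 [ 0.6632 -0.2498  0.03  ]
 [ 0.66   -0.2739  0.03  ]]
0.0233 1.433
0.0514 -0.165
0.0243 -1.705
0.0515 2.958
-0.6356831183887857 -1.9549427804706994
```

Request:
servo_tool(moves=[55, -0.33, -0.98, 0, 0, 55, -0.34, -0.97, 0, 0, 55, 0, 0, 1, 0, 55, 0, 0, 1, 0, 55, 0, 0, 1, 0], squeeze=50)

```text
time: 13.95
position: [0.6354, -0.2569, 0.1489]
orientation: [0.0, 0.079, 0.997, -0.0]
ft_force: [0.8, -0.2, -0.4]
gripper_width: 0.0548
grasp_force: 0.0
```

Request:
servo_tool(moves=[55, 0, 0, 1, 0, 55, 0, 0, 1, 0, 55, 0, 0, 0.8, 0, 55, 0, 0, 0.6, 0, 55, 0, 0, 0, 0])

```text
time: 14.58
position: [0.6342, -0.256, 0.0628]
orientation: [-0.001, 0.078, 0.997, 0.001]
ft_force: [-0.1, -1.1, -0.0]
gripper_width: 0.0551
grasp_force: 0.0
```

```bash
python3 - <<'E'
from h import *
w=grab('wrist','w5');s=grab('side','s5')
im=np.hstack([cv2.resize(w['frame'],(480,360)),cv2.resize(s['frame'][120:270,250:400],(320,360),interpolation=2)[:360]])
cv2.imwrite('pics/c5.png',im[:,:,::-1]);print(readout.get_obs()['position'])
E
```

```text
[ 0.63564832 -0.25674541  0.06526488]
```

View pics/c5.png

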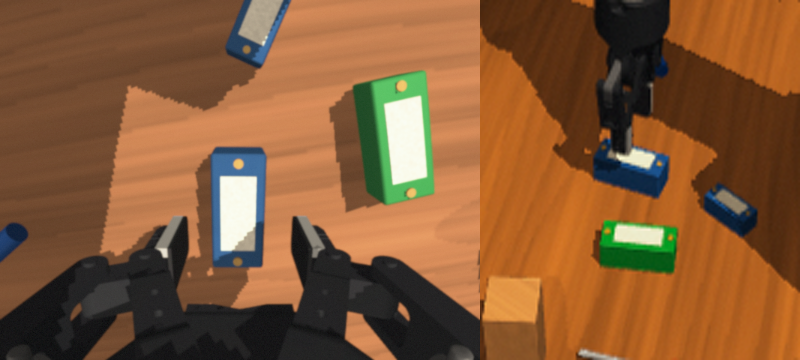

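The larger blue module is centred between the open fingers (wrist crop at (238,210)). Now I descend and grip it.

Request:
servo_tool(moves=[55, 0, 0, 0.8, 0, 55, 0, 0, 0.7, 0, 55, 0, 0, 0.48, 0, 55, 0, 0, 0, 0, 55, 0, 0, 0, 0])

```text
time: 15.3
position: [0.6354, -0.2566, 0.0152]
orientation: [0.0, 0.078, 0.997, -0.0]
ft_force: [-0.3, -0.1, 0.5]
gripper_width: 0.0549
grasp_force: 0.0
```

Request:
servo_tool(moves=[25, 0, 0, 0, 0, 25, 0, 0, 0, 0, 25, 0, 0, 0, 0, 25, 0, 0, 0, 0, 25, 0, 0, 0, 0])

```text
time: 15.92
position: [0.6362, -0.257, 0.0164]
orientation: [0.001, 0.078, 0.997, -0.0]
ft_force: [0.2, -0.0, 6.0]
gripper_width: 0.0333
grasp_force: 52.2
```

Request:
servo_tool(moves=[25, 0, 0, -0.5, 0, 25, 0, 0, -1, 0, 25, 0, 0, -1, 0, 25, 0, 0, -1, 0, 25, 0, 0, 0, 0])

```text
time: 16.55
position: [0.6365, -0.2571, 0.1051]
orientation: [0.002, 0.078, 0.997, -0.001]
ft_force: [-1.2, -0.2, -2.3]
gripper_width: 0.0329
grasp_force: 51.5
```

```bash
python3 - <<'E'
from h import *
w=grab('wrist','w6');s=grab('side','s6');o=readout.get_obs();print(o['position'],o['gripper_width'],o['grasp_force'],2*np.arctan2(o['orientation'][2],o['orientation'][1]))
h=cv2.cvtColor(w['frame'],cv2.COLOR_RGB2HSV)
m=cv2.inRange(h,(0,0,120),(180,80,255));n,l,st,c=cv2.connectedComponentsWithStats(m)
for i in range(1,n):
    if st[i,4]>300: print(cv2.minAreaRect(np.argwhere(l==i)[:,::-1].astype(np.float32)))
im=np.hstack([cv2.resize(w['frame'],(480,360)),cv2.resize(s['frame'][60:210,250:400],(320,360),interpolation=2)[:360]])
cv2.imwrite('pics/c6.png',im[:,:,::-1])
E
```

```text
[ 0.63481274 -0.25625157  0.10151266] 0.03305689013779725 51.47835195064545 2.9857354696924925
((346.959228515625, 30.88071060180664), (31.337121963500977, 73.87115478515625), 22.30620574951172)
((501.9356689453125, 171.5084228515625), (93.32228088378906, 41.951351165771484), 82.5394287109375)
((319.5, 326.5), (127.0, 67.0), 90.0)
((380.2693786621094, 307.15826416015625), (56.5151252746582, 15.538826942443848), 76.90811157226562)
((256.5856628417969, 312.00042724609375), (17.149826049804688, 50.77362823486328), 9.727579116821289)
```

View pics/c6.png

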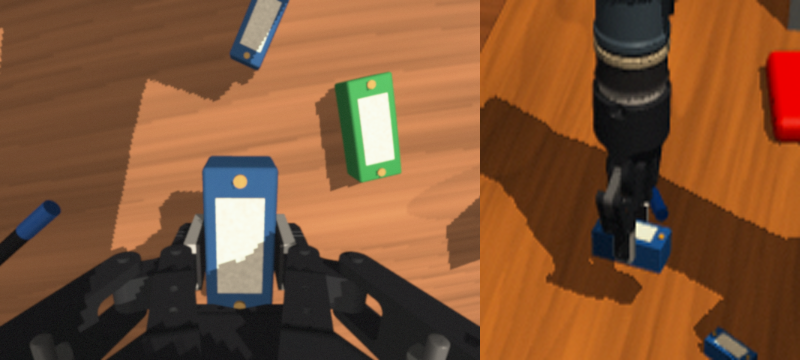

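Module is held level and aligned between the pads (wrist crop: caps at (240,181) and (239,305)), 33 mm opening. Next I work out its offset in the tool and the path to the nest.

```bash
python3 - <<'E'
from h import *
w=load('w6');p=np.array([.63481,-.25625]);y=2.9857;X=np.array([np.cos(y),np.sin(y)]);Y=np.array([np.sin(y),-np.cos(y)])
z=.1015+.0142
a,b=onz(w,320,241.5,z),onz(w,319,407,z);l=onz(w,319.5,326.5,z)
for n,q in(('cap',(a+b)/2),('label',l)):print(n,((q[:2]-p)@X).round(4),((q[:2]-p)@Y).round(4))
print('cap dist',np.linalg.norm(a-b),'dir err',(np.arctan2(*(a-b)[[1,0]])-y+np.pi/2)%np.pi-np.pi/2)
E
```

```text
cap -0.0037 -0.001
label -0.002 -0.0009
cap dist 0.06736995845441308 dir err -0.005300140132219244
```

Request:
servo_tool(moves=[25, 0, 0, -1, 0, 25, 0, 0, -1, 0, 25, 0, 0.5, -1, 0, 25, 0.1, 0.9, -1, 0, 25, 0.2, 0.97, 0, 0])

```text
time: 17.27
position: [0.6376, -0.1965, 0.203]
orientation: [0.001, 0.078, 0.997, -0.0]
ft_force: [1.5, 0.0, -2.6]
gripper_width: 0.0328
grasp_force: 51.5
```

Request:
servo_tool(moves=[25, 0.2, 0.97, 0, 0, 25, 0.2, 0.97, 0, 0, 25, 0.2, 0.97, 0, 0, 25, 0.2, 0.97, 0, 0, 25, 0.2, 0.97, 0, 0])

```text
time: 17.9
position: [0.6311, -0.0714, 0.2025]
orientation: [0.0, 0.078, 0.997, -0.0]
ft_force: [0.1, 0.5, -2.2]
gripper_width: 0.0325
grasp_force: 51.5
```

Request:
servo_tool(moves=[25, 0.2, 0.97, 0, 0, 25, 0.2, 0.97, 0, 0, 25, 0.2, 0.97, 0, 0, 25, 0.2, 0.97, 0, 0, 25, 0.2, 0.97, 0, 0])

```text
time: 18.52
position: [0.6252, 0.0521, 0.2027]
orientation: [0.0, 0.078, 0.997, 0.0]
ft_force: [0.1, -0.3, -1.5]
gripper_width: 0.0331
grasp_force: 51.5
```

Request:
servo_tool(moves=[25, 0.2, 0.97, 0, 0, 25, 0.2, 0.97, 0, 0, 25, 0.2, 0.97, 0, 0, 25, 0.2, 0.97, 0, 0, 25, 0.2, 0.97, 0, 0])

```text
time: 19.15
position: [0.6191, 0.1758, 0.2027]
orientation: [0.0, 0.078, 0.997, 0.0]
ft_force: [-0.4, -0.2, -0.8]
gripper_width: 0.0331
grasp_force: 51.5
```

Request:
servo_tool(moves=[25, 0, 0.6, 0, 1, 25, 0, 0, 0, 1, 25, 0, 0, 0, 1, 25, 0, 0, 0, 1, 25, 0, 0, 0, 1])

```text
time: 19.77
position: [0.6215, 0.1899, 0.2026]
orientation: [0.0, 0.494, 0.869, 0.0]
ft_force: [-0.6, 0.6, -0.9]
gripper_width: 0.0328
grasp_force: 51.4
```

Request:
servo_tool(moves=[25, 0, 0, 0, 1, 25, 0, 0, 0, 0.97, 25, 0, 0, 0, 0, 25, 0, 0, 0, 0])

```text
time: 20.27
position: [0.6217, 0.1894, 0.2026]
orientation: [0.0, 0.633, 0.774, 0.0]
ft_force: [-0.4, -0.5, -1.4]
gripper_width: 0.0326
grasp_force: 51.4
```

Request:
servo_tool(moves=[25, 0.5, 0.15, 0, 0, 25, 0.48, 0.15, 0.5, 0, 25, 0, 0, 1, 0, 25, 0, 0, 1, 0, 25, 0, 0, 1, 0])

```text
time: 20.9
position: [0.6238, 0.2156, 0.113]
orientation: [-0.0, 0.633, 0.774, -0.0]
ft_force: [-0.2, 0.8, -1.4]
gripper_width: 0.0328
grasp_force: 51.4
```

Request:
servo_tool(moves=[25, 0, 0, 1, 0, 25, 0, 0, 0.5, 0, 25, 0, 0, 0, 0])

```text
time: 21.28
position: [0.6231, 0.2147, 0.0756]
orientation: [-0.001, 0.633, 0.774, -0.001]
ft_force: [0.0, 0.8, -1.3]
gripper_width: 0.0329
grasp_force: 51.4
```

```bash
python3 - <<'E'
from h import *
w=grab('wrist','w7');s=grab('side','s7');t=grab('top','t7');o=readout.get_obs();print(o['position'],o['gripper_width'],2*np.arctan2(o['orientation'][2],o['orientation'][1]))
im=np.hstack([cv2.resize(w['frame'],(480,360)),cv2.resize(s['frame'][280:420,210:334],(320,360),interpolation=2)])
cv2.imwrite('pics/c7.png',im[:,:,::-1])
# predicted nest corners places in wrist (10mm grid)
X=np.array([-.197,.980]);Y=np.array([.980,.197]);N=np.array([.6245,.214])
for a in(-.052,.052):
  for b in(-.03,.03): print(a,b,np.round(proj(w,[*(N+a*X+b*Y),.008]),1),np.round(proj(s,[*(N+a*X+b*Y),.008]),1))
h=cv2.cvtColor(w['frame'],cv2.COLOR_RGB2HSV);m=cv2.inRange(h,(45,120,60),(75,255,255));n,l,st,c=cv2.connectedComponentsWithStats(m)
print([st[i].tolist() for i in range(1,n) if st[i,4]>200])
E
```

```text
[0.62525317 0.21488752 0.07899163] 0.03268764774911698 1.7693984791838968
-0.052 -0.03 [270.9 342.7] [290.7 337.7]
-0.052 0.03 [370.8 342.8] [258.6 337.5]
0.052 -0.03 [264.3 166.7] [288.1 388.1]
0.052 0.03 [378.2 166.8] [253.5 387.9]
[[265, 167, 115, 117, 4273]]
```

View pics/c7.png

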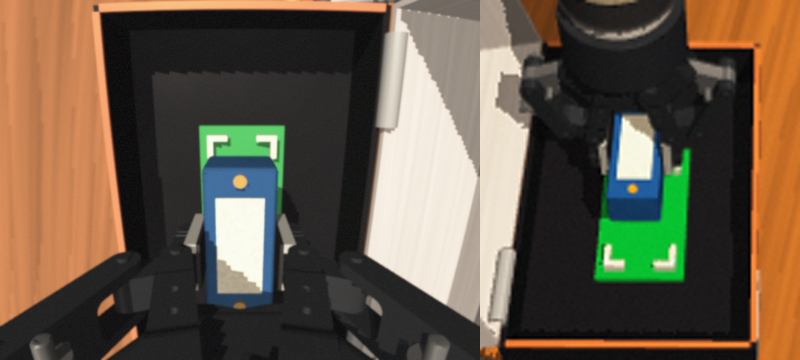

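Nest plate edge in the wrist view at columns 265–380, row 167 matches the prediction (264–378, 167). The module is aligned within 1 mm, so I lower it slowly.

Request:
servo_tool(moves=[25, 0, 0, 0.5, 0, 25, 0, 0, 0.5, 0, 25, 0, 0, 0.5, 0, 25, 0, 0, 0.3, 0, 25, 0, 0, 0, 0])

```text
time: 22.05
position: [0.6233, 0.2142, 0.031]
orientation: [-0.001, 0.634, 0.774, -0.001]
ft_force: [-0.2, -0.5, -1.4]
gripper_width: 0.0329
grasp_force: 51.4
```

Request:
servo_tool(moves=[25, 0, 0, 0.1, 0, 25, 0, 0, 0.1, 0, 25, 0, 0, 0.1, 0, 25, 0, 0, 0, 0])

```text
time: 22.55
position: [0.6242, 0.2144, 0.0249]
orientation: [-0.0, 0.634, 0.774, -0.0]
ft_force: [1.5, 0.3, -0.9]
gripper_width: 0.0332
grasp_force: 51.4
```

Request:
servo_tool(moves=[25, 0, 0, 0.04, 0, 25, 0, 0, 0.04, 0, 25, 0, 0, 0, 0])

```text
time: 22.92
position: [0.6245, 0.2145, 0.0244]
orientation: [0.0, 0.634, 0.774, 0.0]
ft_force: [-2.8, -0.1, 6.4]
gripper_width: 0.0331
grasp_force: 52.3
```

It touches down at the expected height (0.0244 − 0.016 ≈ the 8 mm floor). Now I release and retreat upward.

Request:
servo_tool(moves=[36, 0, 0, 0, 0, 40, 0, 0, 0, 0, 50, 0, 0, 0, 0, 50, 0, 0, 0, 0, 50, 0, 0, 0, 0])

```text
time: 23.55
position: [0.6243, 0.2144, 0.0229]
orientation: [-0.0, 0.634, 0.774, -0.0]
ft_force: [0.7, 0.2, 1.0]
gripper_width: 0.05
grasp_force: 0.0
```

Request:
servo_tool(moves=[50, 0, 0, -0.4, 0, 50, 0, 0, -0.6, 0, 50, 0, 0, -1, 0, 50, 0, 0, -1, 0, 50, 0, 0, -1, 0])

```text
time: 24.18
position: [0.6248, 0.2146, 0.1257]
orientation: [0.001, 0.634, 0.774, 0.001]
ft_force: [0.3, 0.4, 0.2]
gripper_width: 0.0498
grasp_force: 0.0
```

Request:
servo_tool(moves=[50, 0, -0.5, -1, 0, 50, -1, -1, -1, 0, 50, -1, -1, 0, 0, 50, -1, -1, 0, 0, 50, -1, -1, 0, 0])

```text
time: 24.8
position: [0.5337, 0.0934, 0.1751]
orientation: [0.001, 0.634, 0.774, 0.001]
ft_force: [0.4, 0.8, -0.8]
gripper_width: 0.0499
grasp_force: 0.0
```

Request:
servo_tool(moves=[50, -1, -1, 0, 0, 50, -1, -1, 0, 0, 50, -1, -1, 0, 0, 50, 0, 0, 0, 0, 50, 0, 0, 0, 0])

```text
time: 25.42
position: [0.4757, 0.0061, 0.1743]
orientation: [0.001, 0.634, 0.774, 0.001]
ft_force: [-0.3, -1.5, 0.3]
gripper_width: 0.0496
grasp_force: 0.0
```

```bash
python3 - <<'E'
from h import *
s=grab('side','s8');t=grab('top','t8')
im=np.hstack([cv2.resize(s['frame'][210:450,90:410],(400,300)),cv2.resize(t['frame'][60:330,60:380],(400,300))])
im=np.vstack([im,np.hstack([cv2.resize(s['frame'][300:420,210:370],(400,300),interpolation=2),cv2.resize(t['frame'][180:280,130:264],(400,300),interpolation=2)])])
cv2.imwrite('pics/c8.png',im[:,:,::-1])
def lab(d,box):
    h=cv2.cvtColor(d['frame'],cv2.COLOR_RGB2HSV);m=cv2.inRange(h,(0,0,130),(180,80,255));x0,y0,x1,y1=box
    z=np.zeros_like(m);z[y0:y1,x0:x1]=m[y0:y1,x0:x1];n,l,st,c=cv2.connectedComponentsWithStats(z);i=1+np.argmax(st[1:,4])
    return cv2.minAreaRect(np.argwhere(l==i)[:,::-1].astype(np.float32))
a=lab(t,(170,205,240,255));b=lab(s,(255,330,295,390));print(a,b,tri((t,*a[0]),(s,*b[0])),onz(t,*a[0],.038))
c=[onz(t,*q,.038) for q in cv2.boxPoints(a)];v=max((c[1]-c[0],c[2]-c[1]),key=np.linalg.norm);print('axis',np.arctan2(v[1],v[0]))
E
```

```text
((200.52194213867188, 228.10243225097656), (13.968606948852539, 34.36277770996094), 77.90524291992188) ((271.76641845703125, 353.0696716308594), (12.765539169311523, 25.168933868408203), 5.19442892074585) (array([0.62591949, 0.2117939 , 0.03337501]), [np.float64(0.00047203542270989545), np.float64(0.0004720354227097566)]) [0.62576835 0.21082324 0.038     ]
axis -1.3806164400056171
```

View pics/c8.png

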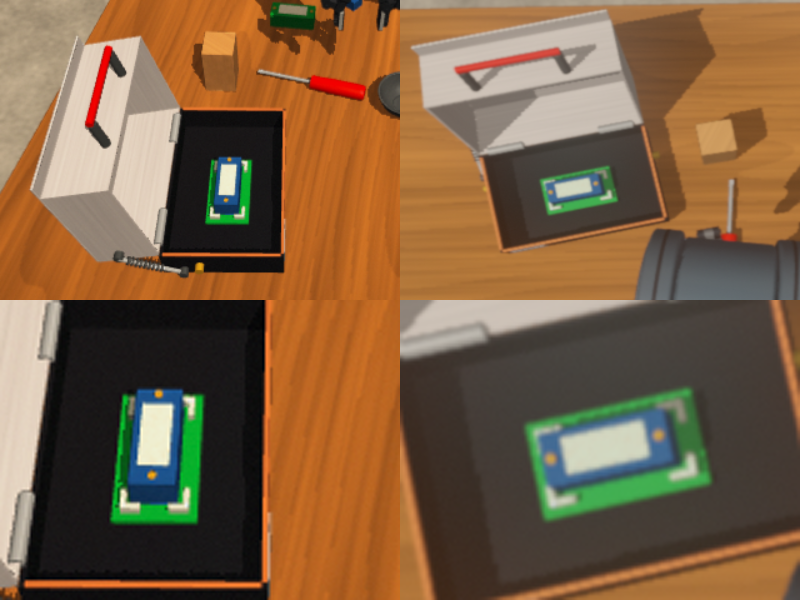

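The module sits flat between the four white corners. Its label is about 30 mm above the plate, the centre is about 2–3 mm from the nest centre and the axis is aligned. The hood stands open and the bystanders are undisturbed.

```bash
python3 -c "
from workcell import job
print(job.hand_in())"
```

```text
the job is handed in; nothing more can be done
None
```

The job is handed in, with no verdict returned: in the last pictures the hood stands open by itself, the blue module lies flat and label up between the nest's four corners (centre about 2–3 mm off), and the dish, screwdriver and carton look undisturbed by eye.

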